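Register a rod rest on the fixture plate

TASK

Pick up the wooden rod rest and set it down on the small aluminium plate of the fixture stand, just clear of both stops, with its rod groove running towards the back stop. Slide it snugly against the back stop's rubber pad, then slide it along to press snugly against the side stop's pad, each time a firm held push of about 10 N and never hard. Let go and leave it standing square on the plate with no edge overhanging, and do not disturb the spool, the tape roll or the pencil.

Things in the scene. Friction and masses are not known exactly. Their poses are not given: they have to be found in the camera images.
- rest: Loose wooden rod rest, 0.2 to 0.45 kg: foot 60 x 60 x 16 mm; across its middle an upright board 22 mm thick (along x), 60 wide (y), its top 90 mm above the underside, with a felt-lined notch 16 mm wide, 18 deep. The rod groove runs along x. Origin: centre of the underside, z up. Grip the board 45 to 65 mm above the underside. The same both ways round; sliding friction 0.5 to 0.8 of the load on the plate, so bear down lightly.
- stand: Fixture stand, fixed to the bench: plywood foot 150 x 150 x 12 mm, dark post, aluminium plate 80 x 80 mm, flat top 50 mm above the table, 10 mm larger than the rest's foot on every side. Origin: at table height under the plate's centre; x towards the back stop, y towards the side stop, z up. A rest touching both pads stands within 8 mm of centre.
- back_stop: Blue bracket 30 mm wide, 68 mm high on the stand's +x side; origin at table height under its middle, 66 mm from the stand's origin; own +x points away from the plate. Its black rubber pad (40 wide, 12 high, middle 9 mm above the plate) was set by hand: its face is 23 to 37 mm from the plate's centre, unmeasured: feel for it. Gives 1 mm per 8 N. Snug: 7 N or more on the pad for 0.5 s, 10 N best; over 14 N spoils it.
- side_stop: Blue bracket 30 mm wide, 68 mm high on the stand's +y side; origin at table height under its middle, 66 mm from the stand's origin; own +x points away from the plate. Its black rubber pad (40 wide, 12 high, middle 9 mm above the plate) was set by hand: its face is 23 to 37 mm from the plate's centre, unmeasured: feel for it. Gives 1 mm per 8 N. Snug: 7 N or more on the pad for 0.5 s, 10 N best; over 14 N spoils it.
- spool: White spool of red thread standing on the bench, 38 mm across, 45 mm high. Origin: centre of the underside. Leave alone.
- tape: Blue roll of tape lying flat, 90 mm across, 20 mm high. Origin: centre of the underside. Leave alone.
- pencil: Flat red carpenter's pencil lying on the bench, about 130 mm long (along its x), 12 mm wide, 8 mm high. Origin: centre of the underside of its body. Leave alone.
Not all that is in view belongs to the job. Several things have the shape of the rest; the one meant has the colours described above.

How it is judged:
On the way, in this order (a step that is already met when the one before it is completed fails the run):
1. the rest stands on the plate, groove towards the back stop (within about 10 degrees), roughly central (within 14 mm) (z of rest in the frame of stand between 0.047 and 0.0525 m and x of rest in the frame of stand between -0.014 and 0.014 m and y of rest in the frame of stand between -0.014 and 0.014 m and angle between the x axis of rest and the x axis of stand, either way round below 0.18 rad and angle between rest's own z axis and vertical below 0.08 rad), for 0.2 s.
2. standing on the plate, the rest is held against the back stop with more than 7 N for 0.3 s (z of rest in the frame of stand between 0.047 and 0.054 m and contact force between rest and back_stop above 7 N and angle between rest's own z axis and vertical below 0.08 rad), for 0.3 s.
3. then, standing on the plate, it is held against the side stop with more than 7 N for 0.3 s (z of rest in the frame of stand between 0.047 and 0.054 m and contact force between rest and side_stop above 7 N and angle between rest's own z axis and vertical below 0.08 rad), for 0.3 s.
At the end, for the whole second after the job is handed in: The rest stands at rest and upright on the plate, released, its centre within 8 mm of the plate's centre in each direction and square to the plate within 0.06 rad, so that no edge of its foot overhangs (z of rest in the frame of stand between 0.048 and 0.052 m and x of rest in the frame of stand between -0.008 and 0.008 m and y of rest in the frame of stand between -0.008 and 0.008 m and angle between the x axis of rest and the x axis of stand, either way round below 0.06 rad and angle between rest's own z axis and vertical below 0.03 rad and linear speed of rest below 0.01 m/s and contact force between rest and the fingers below 0.05 N); the robot touches nothing.
It fails at once if the rest is pushed against the back stop with more than 14 N (contact force between rest and back_stop above 14 N).
It fails at once if the rest is pushed against the side stop with more than 14 N (contact force between rest and side_stop above 14 N).
It fails at once if the spool is shifted more than 15 mm (distance of spool from where it was at the start of the episode above 0.015 m).
It fails at once if the tape roll is shifted more than 15 mm (distance of tape from where it was at the start of the episode above 0.015 m).
It fails at once if the pencil is shifted more than 15 mm (distance of pencil from where it was at the start of the episode above 0.015 m).
It also fails if it takes over 72 s, if anything falls off the work surface, if the arm or the gripper's body presses on something with over 40 N, if the wrist force passes 120 N, or if a joint passes its speed limit or range.

ROBOT

A 6-joint arm with a two-finger parallel gripper is mounted at the origin on the work surface. World frame = base frame: x ahead of the robot, y to its left, z up, the work surface at z = 0. Lengths are in m, angles in rad, forces in N, time in s.
With the tool pointing down it reaches from about 0.35 to 0.975 m from the base axis. Payload 7.1 kg.
Tool frame: the origin (TCP) lies midway between the tips of the shut fingers; the grasp point (between the pads) lies 19 mm behind it; z points along the fingers, y is the line along which they close (so a half turn about z gives the same grasp; the last joint's range is limited). The gripper opens to 88 mm and grips with 3 to 60 N. Pads are 20 mm wide; open, the fingers measure 115 mm over their backs; the gripper's body (75 mm by 178 mm) begins 61 mm behind the grasp point.
Start: joints at [-1.123, 0.423, 1.63, -0, 1.089, -0.019], TCP at [0.281, -0.558, 0.223] pointing down, gripper open.
Joint ranges: [-3, 3], [-0.9, 2.11], [0.09, 2.58], [-1.31, 4.45], [0.11, 2.69], [-2.54, 2.54]. Speed limits (rad/s): [2.39, 2.39, 3.01, 3.14, 3.14, 3.14].

INTERFACE

Orientations are given as a unit quaternion [w, x, y, z].
In Python, from station import move_pose, movel, movej, command_gripper, wait, inverse_kinematics, read_camera, camera_info, MotionError, job_done, get_time, get_joint_pos, get_qvel, get_effort, get_tcp_pos, get_ee_rot, get_ft_force, get_ft_torque, get_grip_width, get_finger_force gives the robot as it stands. Calls block until the motion is done:
- move_pose(position, orientation): joint-space move of the TCP to a pose.
- movel(position, frame=None, v=0.15, until_force=None): straight line of the TCP; frame=None keeps the orientation; v is the mean speed in m/s. With until_force (N) it stops when the force on the tool has changed by that much, and returns True; else False.
- movej(angles): joint-space move.
- command_gripper(opening): opening from 0.0 (shut) to 1.0 (fully open); the grip force is fixed at half the most; returns when the fingers have stopped.
- wait(seconds).
- inverse_kinematics(position, orientation): joint angles nearest the present ones, or None.
- read_camera(name): name is "scene" or "top" or "wrist"; returns the picture (384x512x3 uint8, red, green, blue); there is no depth.
- camera_info(name): a dict with "intrinsics" (3x3 intrinsics, pixels), "T" (4x4, takes a point from camera to world coordinates); the wrist camera has in their place "tool_from_camera" (4x4, takes a point from camera to tool coordinates, whose origin is the TCP and whose axes are the flange's). Camera axes: x right, y up, looking along -z (the intrinsics and any distortion apply to the point x, -y, -z); pixel columns grow to the right and rows downward; lengths in m; the calibration is good to about 2 mm. A picture is of the moment at which its call begins: read the wrist's pose just before it. camera_info takes no time and is no camera call.
A pose or a line that the arm cannot do raises MotionError and nothing moves.
- job_done(): hands the job in; it is judged then, once.
Readings, each from a call of its own:
- get_time(): time.
- get_joint_pos(): joint angles.
- get_qvel(): joint speeds.
- get_effort(): joint torques, N m.
- get_tcp_pos(): TCP position.
- get_ee_rot(): TCP orientation.
- get_ft_force(): force on the tool from outside, world axes, zero at the start.
- get_ft_torque(): the same for the moment, N m.
- get_grip_width(): opening from 0.0 (shut) to 1.0 (fully open).
- get_finger_force(): force on a finger pad.
Only numpy, scipy, OpenCV 4.12 (cv2) and the standard library are available. Lean on these libraries where they do the work, as an engineer would, in place of code of your own. Each camera call takes 0.05 s, during which the arm holds its last target. There are 200 camera calls.

## Working session

There is one attempt and no reset: what is moved stays moved. The work goes in short steps, each a Python script; the robot and the scene stay as the last script left them, time stands still between calls to the robot, and variables do not carry over. Pictures are saved under pics/ and viewed, at most 10 in all, crops included, and the job is handed in when it is done.

```bash
ls; mkdir -p pics
python3 - <<'E'
from station import *
import cv2
for n in("scene","top"):
    cv2.imwrite(f"pics/{n}0.png",cv2.resize(read_camera(n)[:,:,::-1],(800,600),interpolation=cv2.INTER_CUBIC))
    c=camera_info(n);print(n,c)
print(camera_info("wrist"),get_ee_rot(),get_time())
E
```

```text
pics
scene {'intrinsics': array([[465.23210895,   0.        , 257.44424693],
       [  0.        , 465.23210895, 191.90288389],
       [  0.        ,   0.        ,   1.        ]]), 'T': array([[ 7.28884380e-01, -5.26079530e-01,  4.38141403e-01,
         9.55165832e-01],
       [ 6.84636722e-01,  5.60402356e-01, -4.66070551e-01,
        -3.85672150e-01],
       [-3.45297834e-04,  6.39679238e-01,  7.68641889e-01,
         7.40344828e-01],
       [ 0.00000000e+00,  0.00000000e+00,  0.00000000e+00,
         1.00000000e+00]])}
top {'intrinsics': array([[366.01879891,   0.        , 260.66205442],
       [  0.        , 366.01879891, 197.44744443],
       [  0.        ,   0.        ,   1.        ]]), 'T': array([[ 0.14502816,  0.96705712, -0.20920651,  0.39819078],
       [-0.98942408,  0.14119055, -0.03324479,  0.01343356],
       [-0.00261163,  0.21181539,  0.97730621,  0.77109418],
       [ 0.        ,  0.        ,  0.        ,  1.        ]])}
{'intrinsics': array([[344.41058282,   0.        , 258.95489115],
       [  0.        , 344.41058282, 190.85065133],
       [  0.        ,   0.        ,   1.        ]]), 'tool_from_camera': array([[-7.11762141e-04,  9.57429176e-01,  2.88667398e-01,
         7.97506522e-02],
       [ 9.99999671e-01,  5.69399363e-04,  5.77142915e-04,
         1.53078866e-04],
       [ 3.88206433e-04,  2.88667714e-01, -9.57429267e-01,
        -1.63282162e-01],
       [ 0.00000000e+00,  0.00000000e+00,  0.00000000e+00,
         1.00000000e+00]])} [-6.58806429e-04  9.72888228e-01  2.31274818e-01 -1.45234950e-04] 0.1
```

View pics/top0.png

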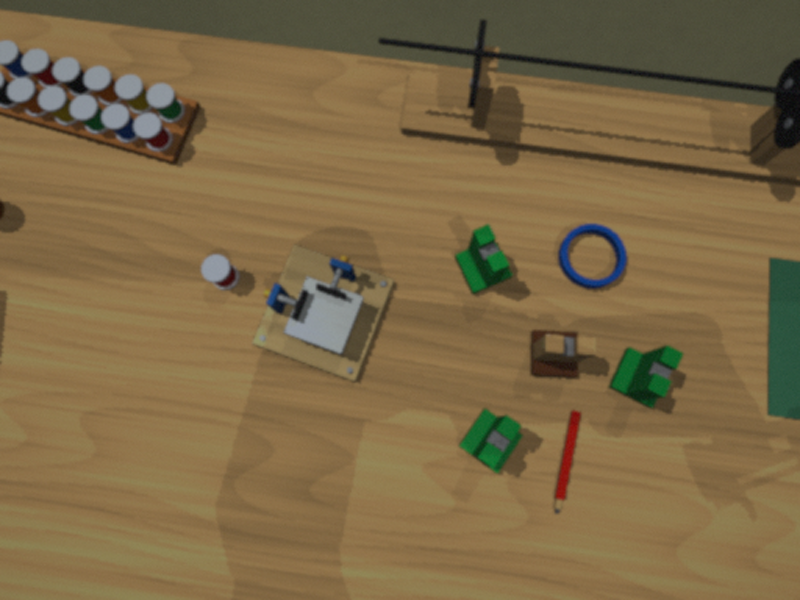

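View pics/scene0.png

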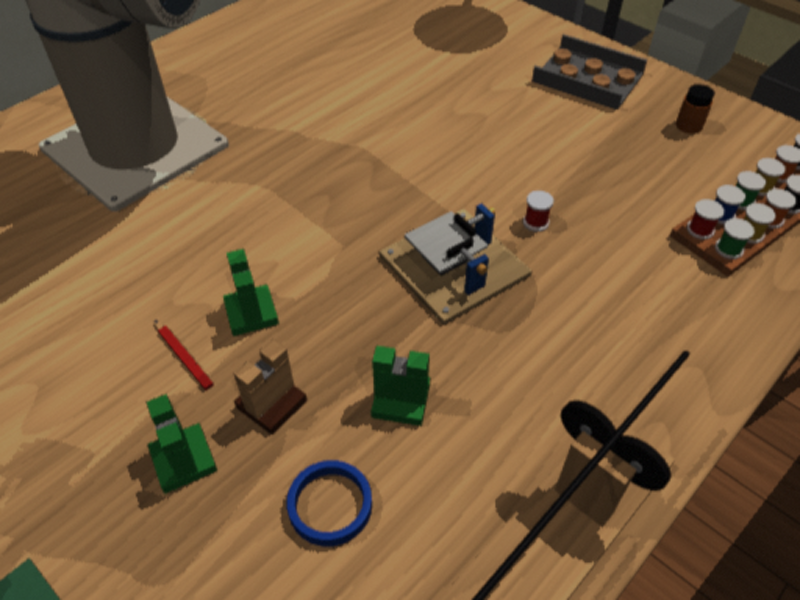

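The top view shows the wooden rest (brown foot about (554,355)), with its board's width roughly along world y. The stand plate is at (325,315), the back stop at (342,270) and the side stop at (280,297). The scene view agrees with this. Next: coarse positions, then wrist views of both.

```bash
cat > h.py <<'E'
from station import *
import numpy as np, cv2
from scipy.spatial.transform import Rotation as R
def rot(q): return R.from_quat(np.r_[q[1:],q[0]])
def camT(n,pose=None):
    c=camera_info(n)
    if n!="wrist": return c["intrinsics"],c["T"]
    T=np.eye(4);T[:3,:3]=rot(np.array(pose[1])).as_matrix();T[:3,3]=pose[0]
    return c["intrinsics"],T@c["tool_from_camera"]
def ray(n,u,v,z,pose=None,s=1.5625):
    K,T=camT(n,pose)
    d=np.linalg.solve(K,[(u+.5)/s-.5,(v+.5)/s-.5,1]);d=T[:3,:3]@[d[0],-d[1],-d[2]]
    return T[:3,3]+d*(z-T[2,3])/d[2]
def down(yaw):
    "tool z down, closing line (tool y) at angle yaw from world x, quat wxyz"
    y=np.array([np.cos(yaw),np.sin(yaw),0]);z=np.array([0,0,-1.])
    q=R.from_matrix(np.c_[np.cross(y,z),y,z]).as_quat();return [q[3],*q[:3]]
def snap(name):
    pose=(list(get_tcp_pos()),list(get_ee_rot()))
    im=read_camera("wrist")[:,:,::-1]
    cv2.imwrite(f"pics/{name}.png",cv2.resize(im,(800,600),interpolation=cv2.INTER_CUBIC))
    print(name,pose,get_time());return pose
E
python3 - <<'E'
from h import *
f=lambda u,v,z:ray("top",u,v,z)
r=[f(*p,.016) for p in((531,331),(577,332),(578,377),(531,376))]
s=[f(*p,.012) for p in((297,244),(394,284),(356,381),(254,343))]
pl=[f(*p,.05) for p in((361,298),(342,352),(287,333))]
sp=f(220,285,0)
for a in r,s,pl: print(np.round(a,4).tolist(),np.mean(a,0))
print("spool",sp)
rc=np.mean(r,0); sc=np.mean(s,0)
e=s[1]-s[2]+s[0]-s[3]; print("stand yaw",np.arctan2(e[1],e[0]))
e=r[1]-r[2]+r[0]-r[3]; ry=np.arctan2(e[1],e[0]); print("rest yaw",ry)
for nm,c,z in(("w_stand",sc,.25),("w_rest",rc,.22)):
    for yaw in (0,np.pi):
        try:
            p=[c[0],c[1],z]; print(inverse_kinematics(p,down(yaw)))
        except Exception as ex: print(ex)
E
```

```text
[[0.5536, -0.1288, 0.016], [0.5611, -0.1898, 0.016], [0.5014, -0.1961, 0.016], [0.4937, -0.1348, 0.016]] [ 0.52745841 -0.16240617  0.016     ]
[[0.6298, 0.2051, 0.012], [0.5924, 0.0627, 0.012], [0.4542, 0.0926, 0.012], [0.4845, 0.2363, 0.012]] [0.54021412 0.14916061 0.012     ]
[[0.558, 0.0997, 0.05], [0.485, 0.1122, 0.05], [0.4989, 0.186, 0.05]] [0.51396609 0.13263715 0.05      ]
spool [0.55906117 0.30319394 0.        ]
stand yaw -0.21225382016370928
rest yaw 0.1023154365823223
[ 2.48166116e-01  2.97177193e-01  1.74985770e+00 -4.44089210e-16
  1.09455776e+00  2.48166116e-01]
None
[-3.20255372e-01  3.19760497e-01  1.79512710e+00 -4.44089210e-16
  1.02670505e+00 -3.20255372e-01]
None
```

Run:
```python
from h import *
move_pose([.53,.145,.25],down(-.21)); snap("w_stand")
move_pose([.527,-.162,.23],down(.10)); snap("w_rest")
```

```text
w_stand ([np.float64(0.530231783770015), np.float64(0.14432482354108053), np.float64(0.24997455072301145)], [np.float64(5.131063710574283e-05), np.float64(0.7776739446698611), np.float64(0.6286678234452384), np.float64(-3.022354817783949e-05)]) 2.7917
w_rest ([np.float64(0.5271904128149512), np.float64(-0.16155612203661868), np.float64(0.2300723691729274)], [np.float64(-1.5160173463935374e-06), np.float64(0.6710085393944456), np.float64(0.7414496033299144), np.float64(0.00016055948044104554)]) 4.0167
```

View pics/w_stand.png

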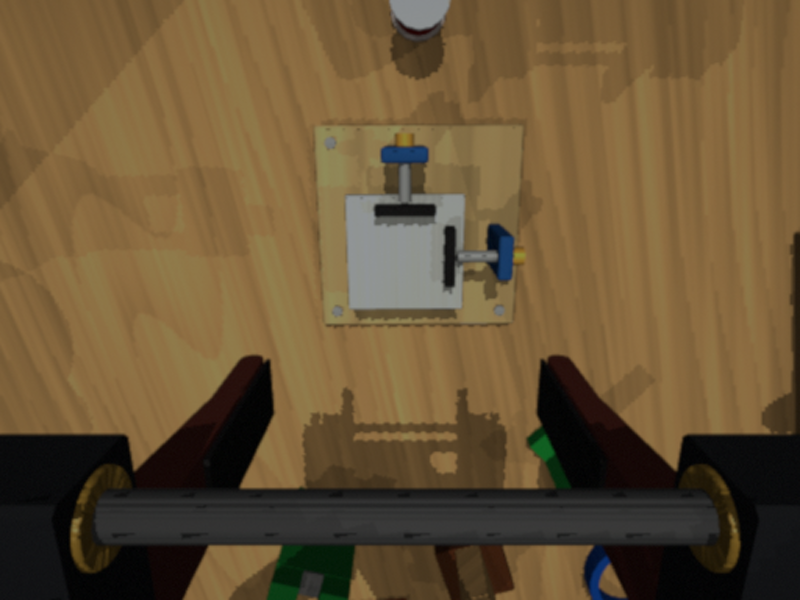

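View pics/w_rest.png

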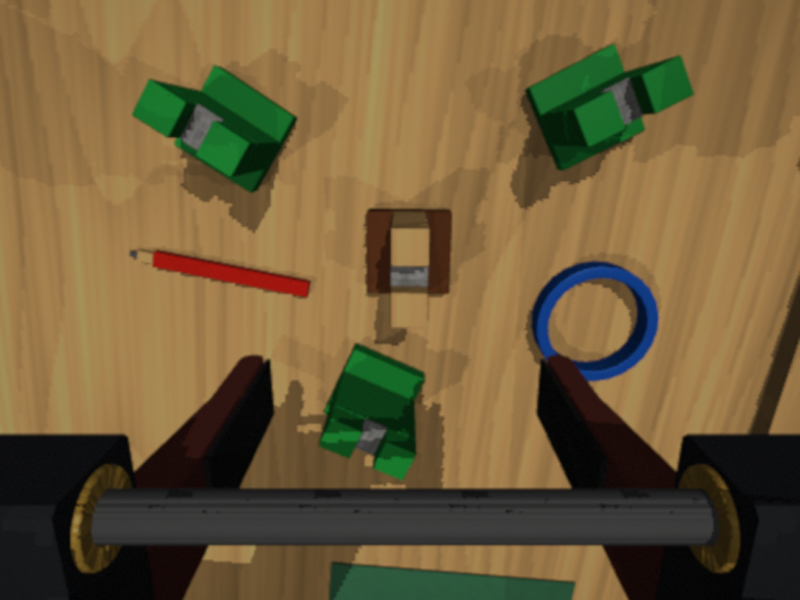

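The stand wrist view shows the plate corners at (346,195), (464,194), (463,308) and (349,309). The back pad's face is at column ~444 and the side pad's face at row ~216. In the rest view the foot runs from (366,210) to (450,296) and the board top spans columns 390–429.

Run:
```python
from h import *
P1=([.53023,.14432,.24997],[5.1e-5,.777674,.628668,-3e-5]); P2=([.52719,-.16156,.23007],[0,.6710085,.74145,.00016])
def quad(px,z,P):
    q=np.array([ray("wrist",*p,z,P) for p in px]);e=q[1]-q[0]+q[2]-q[3];f=q[0]-q[3]+q[1]-q[2]
    print(q.mean(0).round(4),"yaw",np.arctan2(e[1],e[0]).round(4),np.arctan2(-f[0],f[1]).round(4),"size",(np.linalg.norm(e)/2).round(4),(np.linalg.norm(f)/2).round(4)); return q.mean(0),np.arctan2(e[1],e[0])
c,_=quad([(346,195),(464,194),(463,308),(349,309)],.05,P1)
d,_=quad([(316,125),(523,124),(513,325),(326,325)],.006,P1)
r,_=quad([(366,210),(451,210),(449,295),(367,295)],.016,P2)
b,_=quad([(390,228),(429,228),(428,327),(391,327)],.09,P2)
y=-.21;ex=np.array([np.cos(y),np.sin(y),0]);ey=np.array([-ex[1],ex[0],0])
print("back",(ray("wrist",445,257,.065,P1)-c)@ex,"side",(ray("wrist",405,206,.065,P1)-c)@ey,(ray("wrist",405,216,.053,P1)-c)@ey)
```

```text
[0.5313 0.1467 0.05  ] yaw -0.2028 -0.2029 size 0.0797 0.0797
[0.5436 0.1529 0.006 ] yaw -0.2093 -0.2039 size 0.1495 0.153
[ 0.5298 -0.1618  0.016 ] yaw 0.0992 0.095 size 0.0596 0.0618
[ 0.5301 -0.1612  0.09  ] yaw 0.0992 0.1014 size 0.0221 0.0595
back 0.026092906435539163 side 0.03409440725367478 0.0259940567001841
```

Run:
```python
from h import *
q=down(.098)
move_pose([.530,-.1615,.15],q); movel([.530,-.1615,.036],v=.1)
wait(.3);print("F0",get_ft_force(),get_tcp_pos())
command_gripper(0); print("grip",get_grip_width(),get_finger_force(),get_ft_force())
p=get_tcp_pos(); movel([p[0],p[1],.2],v=.12)
wait(.3);print("lifted",get_ft_force(),get_finger_force(),get_grip_width())
y=-.204;ex=np.array([np.cos(y),np.sin(y)]);ey=np.array([-ex[1],ex[0]])
t=np.array([.5313,.1467])-.009*ex-.008*ey
move_pose([*t,.2],down(y)); movel([*t,.098],v=.1)
wait(.4);print("above",get_tcp_pos(),get_ft_force(),get_time())
snap("w_above")
```

```text
F0 [-0.18817494 -0.84400796  0.49210249] [ 0.53019381 -0.16154774  0.03633348]
grip 0.24519785335809746 29.967850365210325 [-0.59192686 -0.0672279  -0.79191754]
lifted [-0.12984614 -0.26873038 -3.15367336] 29.967734429519624 0.24842828496421301
above [0.52098415 0.14072513 0.0982249 ] [-0.58697845  0.92452709 -4.14545713] 11.5917
w_above ([np.float64(0.5209841486738738), np.float64(0.1407251265159578), np.float64(0.09822489951712315)], [np.float64(9.403506835094973e-05), np.float64(0.7754283975065006), np.float64(0.6314354689377184), np.float64(0.00020016320883438764)]) 11.6417
```

View pics/w_above.png

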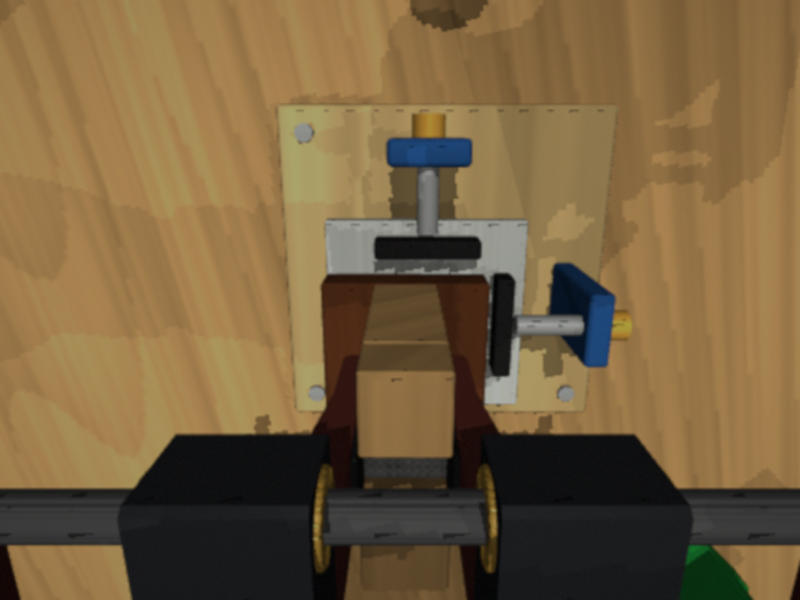

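The rest is held square, about 4 mm clear of the back pad and about 5 mm clear of the side pad. Its foot edges are at column 487 (pad face 491) and row 276 (pad 258). Lowering it now.

```bash
cat >> h.py <<'E'
Y=-.204;EX=np.array([np.cos(Y),np.sin(Y),0]);EY=np.array([-EX[1],EX[0],0])
C=np.array([.5313,.1467,0])
def F(n=8):
    a=[]
    for _ in range(n): a.append(get_ft_force()); wait(.012)
    f=np.mean(a,0); return np.array([f@EX,f@EY,f[2]])
def loc():
    d=np.array(get_tcp_pos())-C; return np.array([d@EX,d@EY,d[2]])*1000
E
python3 - <<'E'
from h import *
print("air",F(20),loc())
p=np.array(get_tcp_pos())
hit=movel([p[0],p[1],.078],v=.012,until_force=2.5)
wait(.2);print(hit,"touch",F(20),loc(),get_time())
p=np.array(get_tcp_pos())
t0=get_time()
movel(p+.0005*EX,v=.01);print("dt",get_time()-t0,F(),loc(),get_time())
E
```

```text
air [-0.00444707 -0.02742227 -3.21503539] [-9.01579457 -8.01185959 98.00249363]
True touch [-0.21346693 -0.37432961  5.61869822] [-9.04482907 -8.04511876 85.90180464] 13.1917
dt 0.3249999999999993 [-1.35274596 -0.55680237  2.85986858] [-8.53610421 -8.01437937 85.98382591] 13.5833
```

```bash
cat >> h.py <<'E'
W=-3.2
def push(axis,t,lim=9.0,f0=0.):
    D=(EX,EY)[axis]; base=[]; contact=False; start=loc()[axis]
    for i in range(45):
        f=F(); load=f[2]-W; fr=-(f[axis]-f0)
        mu=np.median(base) if len(base)>=2 else .65
        pad=fr-mu*max(load,0)
        print(i,loc().round(2),f.round(2),"load %.1f pad %.1f mu %.2f t %.1f"%(load,pad,mu,get_time()))
        if i>3 and pad>2.0: contact=True
        elif i>=2 and not contact: base.append(np.clip(fr/max(load,1),.3,.9))
        if contact and pad>=lim: break
        if loc()[axis]-start>14: print("too far");break
        st=min(.5,max(.1,(10-pad)/12)) if pad>1.2 and i>3 else .5
        t=t+st*1e-3*D; t[2]+=np.clip((4-load)*-.012,-.04,.04)*1e-3
        movel(t,v=.01)
    return t
E
python3 - <<'E'
from h import *
p=np.array(get_tcp_pos()); t=push(0,p.copy())
for _ in range(8): print(F(8).round(2),loc().round(2))
np.save("t.npy",t);print(get_time())
E
```

```text
0 [-8.53 -8.01 85.96] [-0.88 -0.38  3.27] load 6.5 pad -3.3 mu 0.65 t 13.7
1 [-8.46 -8.05 85.97] [-3.67 -0.08  4.38] load 7.6 pad -1.3 mu 0.65 t 14.0
2 [-8.04 -8.1  85.99] [-4.42  0.54  5.13] load 8.3 pad -1.0 mu 0.65 t 14.3
3 [-7.49 -8.15 85.98] [-5.   -0.24  5.18] load 8.4 pad -0.5 mu 0.65 t 14.6
4 [-6.53 -8.13 86.  ] [-3.14 -0.47  2.02] load 5.2 pad 0.2 mu 0.56 t 14.9
5 [-5.62 -7.97 85.99] [-0.4   0.06 -2.38] load 0.8 pad -0.1 mu 0.60 t 15.2
6 [-5.37 -8.01 86.01] [ 0.16  0.21 -3.26] load -0.1 pad -0.2 mu 0.56 t 15.6
7 [-5.01 -8.02 86.04] [-0.44  0.14 -3.23] load -0.0 pad 0.4 mu 0.53 t 15.9
8 [-4.52 -8.01 86.  ] [-0.09  0.05 -3.57] load -0.4 pad 0.1 mu 0.48 t 16.2
9 [-4.13 -8.02 86.01] [-1.1  -0.09 -2.16] load 1.0 pad 0.6 mu 0.44 t 16.5
10 [-3.96 -8.06 86.  ] [-3.65 -0.24  1.7 ] load 4.9 pad 1.3 mu 0.48 t 16.8
11 [-3.65 -8.1  86.02] [-5.35  0.22  3.24] load 6.4 pad 1.9 mu 0.53 t 17.1
12 [-3.47 -8.08 86.05] [-6.42  0.52  4.3 ] load 7.5 pad 2.2 mu 0.56 t 17.4
13 [-3.34 -8.12 86.05] [-7.55  0.56  4.85] load 8.1 pad 3.0 mu 0.56 t 17.8
14 [-3.18 -8.13 86.07] [-8.72  0.9   6.33] load 9.5
[... 699 characters left out ...]
load 13.5 pad 7.8 mu 0.56 t 20.9
24 [-2.29 -8.26 86.18] [-15.88   2.62  10.17] load 13.4 pad 8.3 mu 0.56 t 21.2
25 [-2.24 -8.27 86.18] [-15.83   2.72   9.92] load 13.1 pad 8.4 mu 0.56 t 21.6
26 [-2.15 -8.29 86.2 ] [-16.27   2.94  10.28] load 13.5 pad 8.7 mu 0.56 t 21.9
27 [-2.14 -8.28 86.21] [-16.58   3.48  10.03] load 13.2 pad 9.1 mu 0.56 t 22.2
[-15.88   3.04   9.56] [-2.14 -8.28 86.22]
[-16.6    3.09  10.24] [-2.15 -8.3  86.18]
[-16.12   3.05   9.79] [-2.14 -8.26 86.21]
[-16.42   2.81   9.95] [-2.15 -8.26 86.2 ]
[-16.24   2.96   9.67] [-2.15 -8.29 86.2 ]
[-16.24   3.04   9.97] [-2.12 -8.29 86.22]
[-16.45   3.2   10.18] [-2.13 -8.3  86.19]
[-16.27   2.95  10.05] [-2.12 -8.3  86.22]
22.7333
```

Run:
```python
from h import *
t=np.load("t.npy")
t[2]+=.08e-3; movel(t,v=.01)
for _ in range(6): f=F(8);print(f.round(2),loc().round(2),"load",(f[2]-W).round(1),"pad .5/.58/.7",(-f[0]-np.array([.5,.58,.7])*(f[2]-W)).round(1))
np.save("t.npy",t);print(get_time())
```

```text
[-15.97   3.53   8.92] [-2.12 -8.29 86.21] load 12.1 pad .5/.58/.7 [9.9 8.9 7.5]
[-15.77   3.18   8.97] [-2.1  -8.27 86.23] load 12.2 pad .5/.58/.7 [9.7 8.7 7.2]
[-15.97   3.44   9.2 ] [-2.15 -8.3  86.19] load 12.4 pad .5/.58/.7 [9.8 8.8 7.3]
[-15.97   3.42   8.81] [-2.16 -8.28 86.18] load 12.0 pad .5/.58/.7 [10.   9.   7.6]
[-16.18   3.06   9.04] [-2.15 -8.28 86.2 ] load 12.2 pad .5/.58/.7 [10.1  9.1  7.6]
[-15.69   3.57   9.05] [-2.12 -8.29 86.2 ] load 12.3 pad .5/.58/.7 [9.6 8.6 7.1]
23.3833
```

Run:
```python
from h import *
t=np.load("t.npy")
for i in range(14):
    f=F(); print(loc().round(2),f.round(2),(f[2]-W).round(1))
    if f[0]>-.5 and 2<f[2]-W<6: break
    if f[0]<-.5: t=t+min(.4,max(.1,-f[0]/14))*-1e-3*EX
    t[2]+=np.clip((f[2]-W-4)*.015,-.08,.08)*1e-3 if f[0]>-6 else 0
    movel(t,v=.01)
np.save("t.npy",t);print(t,loc(),get_time())
```

```text
[-2.09 -8.27 86.23] [-15.73   3.58   9.38] 12.6
[-2.17 -8.27 86.2 ] [-14.72   3.14   7.62] 10.8
[-2.21 -8.23 86.18] [-13.55   2.98   6.59] 9.8
[-2.27 -8.22 86.17] [-12.     2.7    5.28] 8.5
[-2.44 -8.22 86.14] [-11.57   2.62   4.45] 7.7
[-2.55 -8.19 86.15] [-10.18   2.6    3.13] 6.3
[-2.74 -8.19 86.13] [-9.14  2.19  2.35] 5.5
[-2.89 -8.16 86.12] [-8.37  2.02  1.67] 4.9
[-3.07 -8.18 86.09] [-7.4   2.08  0.27] 3.5
[-3.17 -8.14 86.13] [-6.58  1.9  -0.51] 2.7
[-3.38 -8.16 86.09] [-5.59  1.58 -1.4 ] 1.8
[-3.42 -8.15 86.09] [-4.71  1.93 -3.24] -0.0
[-3.41 -8.15 86.1 ] [-4.78  1.89 -5.18] -2.0
[-3.42 -8.18 86.23] [-4.72  1.42 -5.68] -2.5
[0.52635007 0.13953995 0.0864211 ] [-3.51547178 -8.17818105 86.33899856] 27.8167
```

Run:
```python
from h import *
t=np.load("t.npy")
t=t-.8e-3*EX; movel(t,v=.01); f=F();print(loc().round(2),f.round(2))
for i in range(8):
    if 2.5<f[2]-W<6: break
    t[2]+=np.clip((f[2]-W-4)*.015,-.1,.1)*1e-3; movel(t,v=.01)
    f=F();print(loc().round(2),f.round(2),(f[2]-W).round(1))
np.save("t.npy",t);print(t,get_time())
```

```text
[-3.82 -8.04 86.62] [-2.61 -0.49 -4.85]
[-3.88 -7.98 86.56] [-2.52 -1.24 -2.23] 1.0
[-3.95 -7.88 86.41] [-2.12 -1.03 -2.49] 0.7
[-4.   -7.87 86.32] [-1.81 -0.59 -2.19] 1.0
[-4.02 -7.89 86.26] [-1.29  0.46 -2.49] 0.7
[-4.09 -7.94 86.16] [-1.38  0.04 -2.74] 0.5
[-4.1  -8.   86.11] [-0.58  0.23 -3.22] -0.0
[-4.16 -8.03 86.02] [-0.5   0.16 -3.28] -0.1
[-4.14 -8.01 86.  ] [-0.6  -0.1  -2.72] 0.5
[0.52556666 0.13970202 0.0859728 ] 30.6667
```

```bash
sed -i 's/base=\[\]/base=[.58]*3/; s/elif i>=2 and not contact:/elif i>=2 and not contact and load>3:/; s/(10-pad)\/12/(10.5-pad)\/14/' h.py
python3 - <<'E'
from h import *
t=push(1,np.load("t.npy"),lim=9.3)
for _ in range(8): f=F(8);print(f.round(2),loc().round(2),(-f[1]-np.array([.5,.58,.7])*(f[2]-W)).round(1))
np.save("t.npy",t);print(t,get_time())
E
```

```text
0 [-4.14 -8.01 86.02] [-0.67 -0.14 -2.94] load 0.3 pad -0.0 mu 0.58 t 30.7
1 [-4.16 -7.61 85.99] [-0.62 -1.64 -1.3 ] load 1.9 pad 0.5 mu 0.58 t 31.1
2 [-4.17 -7.08 85.97] [-0.77 -2.26  0.15] load 3.3 pad 0.3 mu 0.58 t 31.4
3 [-4.15 -6.52 86.  ] [-0.69 -2.75  1.38] load 4.6 pad 0.1 mu 0.58 t 31.7
4 [-4.12 -6.02 85.99] [-0.9  -3.46  2.15] load 5.3 pad 0.4 mu 0.58 t 32.0
5 [-4.17 -5.51 86.  ] [-0.75 -3.31  2.39] load 5.6 pad 0.0 mu 0.59 t 32.3
6 [-4.15 -4.98 85.98] [-0.75 -3.46  3.  ] load 6.2 pad -0.2 mu 0.59 t 32.6
7 [-4.17 -4.46 85.98] [-0.98 -3.59  2.78] load 6.0 pad 0.1 mu 0.59 t 33.0
8 [-4.18 -3.93 85.97] [-0.73 -3.71  1.92] load 5.1 pad 0.7 mu 0.59 t 33.3
9 [-4.19 -3.45 85.99] [-0.66 -3.2   1.84] load 5.0 pad 0.2 mu 0.60 t 33.6
10 [-4.22 -2.95 85.96] [-0.36 -2.81  1.22] load 4.4 pad 0.2 mu 0.60 t 33.9
11 [-4.21 -2.45 85.99] [-0.   -2.44  0.76] load 4.0 pad 0.1 mu 0.60 t 34.2
12 [-4.19 -2.06 86.02] [ 0.24 -3.08  0.72] load 3.9 pad 0.7 mu 0.60 t 34.5
13 [-4.22 -1.77 86.  ] [ 0.23 -5.44  1.54] load 4.7 pad 2.6 mu 0.61 t 34.9
14 [-4.23 -1.49 86.03] [ 0.36 -6.36  1.75] load 5.0 pad 3.
[... 436 characters left out ...]
89   3.3 ] load 6.5 pad 7.9 mu 0.61 t 37.1
21 [-4.24 -0.41 86.12] [  1.44 -12.47   2.95] load 6.2 pad 8.7 mu 0.61 t 37.4
22 [-4.25 -0.38 86.14] [  2.14 -13.06   2.89] load 6.1 pad 9.4 mu 0.61 t 37.7
[  1.82 -12.79   2.94] [-4.28 -0.39 86.11] [9.7 9.2 8.5]
[  1.92 -12.96   3.18] [-4.22 -0.37 86.15] [9.8 9.3 8.5]
[  1.73 -12.84   3.04] [-4.26 -0.36 86.14] [9.7 9.2 8.5]
[  1.77 -12.67   2.85] [-4.28 -0.37 86.12] [9.6 9.2 8.4]
[  1.8  -12.92   3.02] [-4.25 -0.35 86.14] [9.8 9.3 8.6]
[  2.1  -13.17   2.8 ] [-4.25 -0.35 86.15] [10.2  9.7  9. ]
[  1.65 -12.58   3.29] [-4.28 -0.37 86.11] [9.3 8.8 8. ]
[  2.16 -13.04   3.03] [-4.28 -0.38 86.12] [9.9 9.4 8.7]
[0.52747012 0.14890293 0.08621943] 38.2333
```

Run:
```python
from h import *
t=np.load("t.npy")
for i in range(10):
    f=F()
    if f[1]>-.7: break
    t=t-min(.5,max(.15,-f[1]/14))*1e-3*EY
    if f[1]>-6: t[2]=max(t[2]-.05e-3,.0859)
    movel(t,v=.01)
for i in range(4):
    f=F();print(loc().round(2),f.round(2))
    if f[2]-W>.5: break
    t[2]-=.05e-3; movel(t,v=.01)
command_gripper(.6); wait(.2)
movel(t+[0,0,.12],v=.1); move_pose([*(C+[0,-.0,0])[:2],.25],down(Y)); wait(.3)
snap("w_final"); print(get_ft_force())
```

```text
[-4.2  -2.33 86.  ] [ 0.46 -0.05 -3.19]
[-4.21 -2.38 85.98] [-0.08  0.39 -1.95]
w_final ([np.float64(0.5306246055079331), np.float64(0.14653826472822723), np.float64(0.24888977688028469)], [np.float64(-0.00044695181966274546), np.float64(0.7754320788026965), np.float64(0.6314301428531828), np.float64(-0.0009306418261612262)]) 44.65
[0.37306165 0.07297575 0.33206481]
```

View pics/w_final.png

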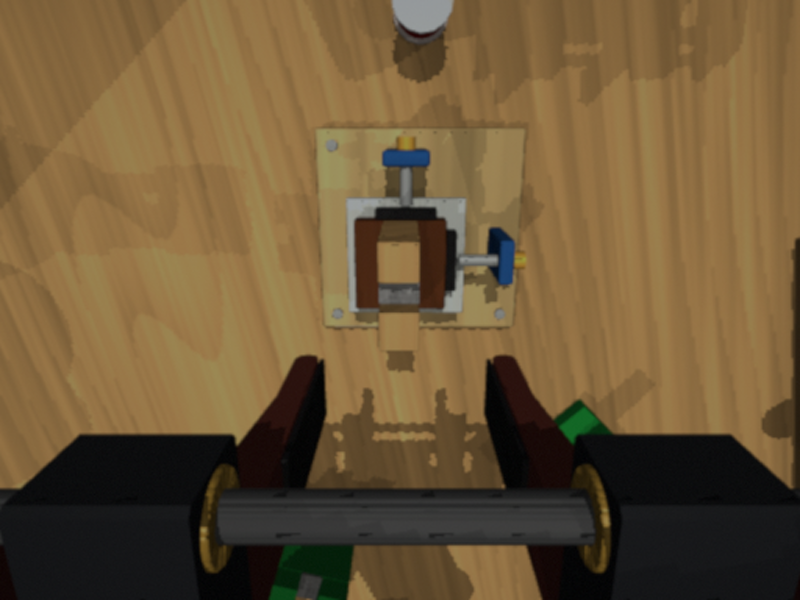

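The rest stands square on the plate: its foot spans (356,219) to (446,308) and touches both pads, and it has been released. The visible spool hasn't moved, so I'm handing in.

```bash
python3 -c "
from station import *
print(job_done())"
```

```text
the job is handed in; nothing more can be done
None
```

I handed the job in: the rest stands square on the plate, touching both pads and released, after firm pushes I estimate at about 9 N on each stop; the hand-in call did not report a verdict.

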